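# Sort the dried cooker pieces into their trays

## Robot

A 6-joint arm with a two-finger parallel gripper is mounted at the origin on the work surface. World frame = base frame: x ahead of the robot, y to its left, z up, the work surface at z = 0. Lengths are in m, angles in rad, forces in N, time in s.
With the tool pointing down it reaches from about 0.35 to 1 m from the base axis. Payload 7.1 kg.
Tool frame: the origin (TCP) lies midway between the tips of the shut fingers; the grasp point (between the pads) lies 19 mm behind it (bot.grip_point_offset is the distance from the TCP to the grasp point, in m); z points along the fingers, x is the direction in which the jaws open and shut, and the axes are right-handed (so a half turn about z gives the same grasp; the last joint's range is limited). The gripper opens to 85 mm and grips with 20 to 120 N. Pads are 22 mm wide; open, the fingers measure 114 mm over their backs; the gripper's body (76 mm by 85 mm) begins 54 mm behind the grasp point. The pads swing forward as they close: fully open they stand 13 mm farther back than shut.
Start: joints at [-1.242, 0.423, 1.63, -0, 1.089, -0.019], TCP at [0.213, -0.588, 0.231] pointing down, gripper open.
Joint ranges: [-3, 3], [-0.9, 2.11], [0.09, 2.58], [-1.31, 4.45], [0.11, 2.69], [-2.54, 2.54]. Speed limits (rad/s): [2.39, 2.39, 3.01, 3.14, 3.14, 3.14].

## Interface

Orientations are given as a unit quaternion [w, x, y, z].
In Python, from cell import bot gives the robot as it stands.
- The arm moves only by the tool jog_arm, never from a script. Its arguments are lists of equal length, an entry for each row: "travel": the shift along the world's x, y, z scaled (see below), a list of three; "rotation": the turn, a rotation vector about the world's x, y, z scaled (see below), a list of three. In form: {"travel": [[x, y, z], ...], "rotation": [[rx, ry, rz], ...]}. A call has exactly 8 rows; each row is the pose to reach, as a shift and turn from the pose commanded when the call began; what a row does not reach only later rows make up. The controller multiplies each number of a shift by 0.15 m and each number of a turn by 90 degrees. A row lasts 1/10 s, in which the tool goes at most 50 mm and 8.59 degrees, less where a joint would pass 70% of its speed; a pose out of reach is approached as far as the arm can. A call with a number of a shift or a turn outside -1 to 1 is refused whole. A call with a gripper value outside its range is refused whole. "fingers" is the closure, from 0 (fully open) to 1 (shut), set as the call begins (left out, the last holds). The fingers move at their own pace and stop on an object; "grip_force" is the grip in N (left out, the last holds). Time passes only in rows, so rows that repeat a pose let the fingers close, or fill a call up. It gives the time, the measured TCP pose, the force and the opening at its end, in the units of the state.
- bot.get_state(): the state, without advancing time (a new reading comes with each control period).
- bot.grab_frame(name): name is "scene" or "side" or "wrist"; returns a dict with "image" (480x640x3 uint8, red, green, blue), "camera_matrix" (3x3 intrinsics, pixels), "R" (3x3) and "t" (3): a world point X has camera coordinates R X + t; the wrist camera has in their place "mount" (4x4, takes a point from camera to tool coordinates, whose origin is the TCP and whose axes are the tool frame's). Camera axes: x right, y down, z forward; pixel columns grow to the right and rows downward; lengths in m; the calibration is good to about 2 mm. A picture is of the moment at which its call begins: read the wrist's pose just before it. There is no depth.
- bot.finish_job(): hands the job in, once; it reports no verdict.
The state is a dict: "clock": time; "joints": joint angles; "qd": joint speeds; "effort": joint torques, N m; "tcp_pos": TCP position; "tcp_rot": TCP orientation; "contact_force": force on the tool from outside, world axes, zero at the start; "torque": the same for the moment, N m; "width": finger opening in m.
Only numpy, scipy, OpenCV 4.12 (cv2) and the standard library are available. Lean on these libraries where they do the work, as an engineer would, in place of code of your own. Each camera call takes 0.05 s, during which the arm holds its last target. There are 200 camera calls.

## Task

Two pieces are left leaning in the slanted drying rack: a slotted aluminium separator plate and a steel rice paddle. Put each one down inside the clear tray that already holds its own kind, plate with plate and paddle with paddle (leaning on the tray wall is fine); leave the pieces already in the trays inside them, and do not disturb the other things on the ledge.

Things in the scene. Friction and masses are not known exactly. Their poses are not given: they have to be found in the camera images.
- rack: Grey rack, fixed, 244 mm wide (y). Origin on the ledge. Two 10 mm slots at y = +-60 mm, floors 18 mm above the origin, lean 35 deg from vertical: up the slope is (-0.574, 0, 0.819), so the pieces' tops lean to its -x side (the robot's left). Along the slope: panel under the piece 70 mm tall, lip on the +x side 28, end walls 30. Either piece may be in either slot; it pulls out along the slope.
- plate: Loose aluminium separator plate, flat, 125 mm long, 90 wide, 6 thick, dark slots marked on its faces, 0.10 to 0.21 kg, leaning in a slot of the rack. Origin at the middle of its lower (foot) edge; z up along its length, y along its width, x the normal of its faces (at x = +-3 mm). Too wide to grip across: pinch the 6 mm thickness near the top.
- plate_mid (a point): Centre of the separator plate, 62.5 mm from the foot along its z.
- plate_top (a point): Middle of the upper edge of the separator plate, 125 mm from the foot.
- paddle: Loose steel rice paddle, flat, 6 mm thick, 160 long: head 62 wide and 62 long, neck 42 wide, handle 26 wide from 75 to 160 mm from the foot; 0.07 to 0.14 kg. Leans in a slot of the rack, head down. Origin at the middle of the head's lower edge; z towards the handle's end, y along its width, x the normal of its faces.
- paddle_mid (a point): Middle of the rice paddle's length, 80 mm from the foot along its z.
- paddle_top (a point): End of the paddle's handle, 160 mm from the foot.
- plate_tray: Clear plastic open tray with a pale rim that already holds a separator plate; fixed to the ledge; 140 mm (its x) by 182 mm (its y), 55 mm tall, walls and floor 5 mm. Origin at the centre of its underside. It may be the left or the right one of two like trays.
- paddle_tray: The other clear tray, of the same shape and size, that already holds a rice paddle. Origin at the centre of its underside.
- kept_plate: The separator plate already in its tray, loose, same shape as the other, lying flat on the tray floor (its top about 11 mm above the ledge). Origin at its centre.
- kept_paddle: The rice paddle already in its tray, loose, same shape as the other, lying flat on the tray floor. Origin at the middle of its length.
- weight: Bystander: steel whistle weight, 38 mm across, 62 mm tall, standing between robot and rack. Origin at the centre of its underside.
- knob: Bystander: blue plastic lid knob, 60 mm across, 43 mm tall, standing between robot and rack. Origin at the centre of its underside.
- spoon_rest: Bystander: white ceramic spoon rest, dish 100 mm across and 18 mm high with a 65 mm handle, beyond the left tray. Origin under the dish's centre.
- gasket: Bystander: black silicone gasket ring, 176 mm across, 10 mm high, lying beyond the right tray. Origin at its centre, on the ledge.
Not all that is in view belongs to the job. Leave any blue look-alike of the paddle_tray alone.

How it is judged:
At the end, for the whole second after the job is handed in: Loose plate and paddle at rest in the tray of their own kind: one end inside the tray's outline under 45 mm above the ledge, middle under 100 mm and at most 25 mm past the outline (leaning on a wall is fine). The pieces already in the trays still have their middles inside them (x of plate_mid in the frame of plate_tray between -0.095 and 0.095 m and y of plate_mid in the frame of plate_tray between -0.116 and 0.116 m and height (world z) of each of plate_mid, paddle_mid, kept_paddle below 0.1 m and ((x of plate in the frame of plate_tray between -0.07 and 0.07 m and y of plate in the frame of plate_tray between -0.091 and 0.091 m and height (world z) of plate below 0.045 m) or (x of plate_top in the frame of plate_tray between -0.07 and 0.07 m and y of plate_top in the frame of plate_tray between -0.091 and 0.091 m and height (world z) of plate_top below 0.045 m)) and linear speed of each of plate, paddle below 0.03 m/s and x of paddle_mid in the frame of paddle_tray between -0.095 and 0.095 m and y of paddle_mid in the frame of paddle_tray between -0.116 and 0.116 m and ((x of paddle in the frame of paddle_tray between -0.07 and 0.07 m and y of paddle in the frame of paddle_tray between -0.091 and 0.091 m and height (world z) of paddle below 0.045 m) or (x of paddle_top in the frame of paddle_tray between -0.07 and 0.07 m and y of paddle_top in the frame of paddle_tray between -0.091 and 0.091 m and height (world z) of paddle_top below 0.045 m)) and x of kept_plate in the frame of plate_tray between -0.07 and 0.07 m and y of kept_plate in the frame of plate_tray between -0.091 and 0.091 m and height (world z) of kept_plate below 0.085 m and x of kept_paddle in the frame of paddle_tray between -0.07 and 0.07 m and y of kept_paddle in the frame of paddle_tray between -0.091 and 0.091 m); the robot touches nothing.
It fails at once if the whistle weight is shifted by more than 30 mm (distance of weight from where it was at the start of the episode above 0.03 m).
It fails at once if the lid knob is shifted by more than 30 mm (distance of knob from where it was at the start of the episode above 0.03 m).
It fails at once if the spoon rest is shifted by more than 30 mm (distance of spoon_rest from where it was at the start of the episode above 0.03 m).
It fails at once if the gasket is shifted by more than 30 mm (distance of gasket from where it was at the start of the episode above 0.03 m).
It also fails if it takes over 56 s, if anything falls off the work surface, if the arm or the gripper's body presses on something with over 40 N, if the wrist force passes 120 N, or if a joint passes its speed limit or range.

## Working session

There is one attempt and no reset: what is moved stays moved. The work goes in short steps, Python scripts to look and compute and a tool call to move; the robot and the scene stay as the last step left them, time stands still between calls to the robot, and variables do not carry over. Pictures are saved under pics/ and viewed, about 8 in all and at most 12, crops included, and the job is handed in when it is done.

Besides the shell and the picture viewer there is one more tool, called after "Emit:" as name(argument=value, ...), one argument or row to a line, values as JSON. jog_arm: Moves the arm, as the interface text tells. Shifts and turns lie within -1 to 1; 1 stands for 0.15 m of shift or 90 degrees of turn. Its arguments: {"type":"object","properties":{"travel":{"type":"array"},"rotation":{"type":"array"},"fingers":{"type":"number"},"grip_force":{"type":"number"}},"required":["travel","rotation"]}

```bash
mkdir -p pics; ls; cat > h.py <<'E'
import numpy as np, cv2, pickle
from cell import bot
def snap(n,f):
    s=bot.get_state(); d=bot.grab_frame(n); d['s']=s
    pickle.dump(d,open(f'pics/{f}.pkl','wb')); cv2.imwrite(f'pics/{f}.png',d['image'][:,:,::-1]); return d
def load(f): return pickle.load(open(f'pics/{f}.pkl','rb'))
def ray(d,u,v):
    r=np.linalg.inv(d['camera_matrix'])@[u,v,1.]
    return -d['R'].T@d['t'], d['R'].T@r
def atz(d,u,v,z):
    o,r=ray(d,u,v); return o+r*(z-o[2])/r[2]
def proj(d,X):
    c=d['R']@np.asarray(X)+d['t']; p=d['camera_matrix']@c; return p[:2]/p[2]
def tri(d1,p1,d2,p2):
    o1,r1=ray(d1,*p1);o2,r2=ray(d2,*p2)
    k=np.linalg.lstsq(np.c_[r1,-r2],o2-o1,rcond=None)[0]
    a=o1+k[0]*r1;b=o2+k[1]*r2
    return (a+b)/2,np.linalg.norm(a-b)
E
python3 - <<'E'
from h import *
for n in('scene','side'):
    d=snap(n,n+'0'); print(n,-d['R'].T@d['t'],d['R'][2])
print(bot.get_state())
E
```

```text
pics
scene [ 1.31228437 -0.530293    0.75765289] [-0.71010274  0.46231701 -0.5310528 ]
side [-0.01734965  1.06352747  0.88902322] [ 0.33540171 -0.76061643 -0.55584921]
{'clock': 0.1, 'joints': array([-1.24197037e+00,  4.23781466e-01,  1.63062014e+00,  1.05801970e-05,
        1.08859451e+00, -1.90384705e-02]), 'qd': array([ 0.00010025, -0.00192308, -0.00243702, -0.00061655, -0.00077263,
        0.0005593 ]), 'effort': array([-1.53304049e-03, -5.58425689e+01, -2.82443351e+01,  3.69671909e-05,
        2.98534294e-03,  1.19470929e-06]), 'tcp_pos': array([ 0.21290015, -0.58709118,  0.2306102 ]), 'tcp_rot': array([-4.17491896e-04,  8.18805731e-01, -5.74070277e-01, -5.64047779e-04]), 'contact_force': array([-0.53553668, -0.61580828, -0.98580211]), 'torque': array([-0.00078057,  0.03825327,  0.02712052]), 'width': 0.08532750607416974}
```

View pics/scene0.png

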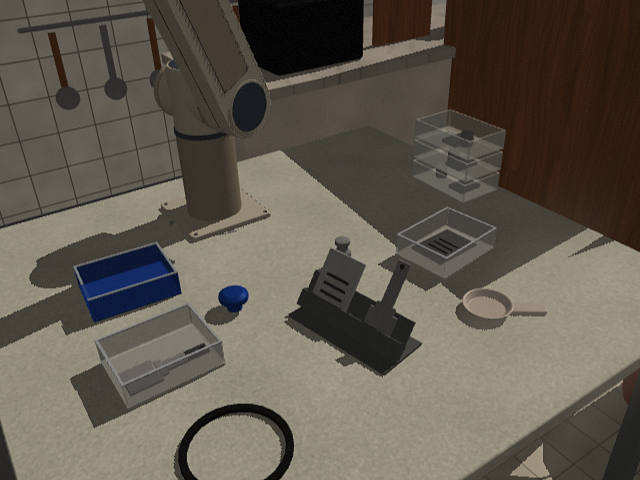

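View pics/side0.png

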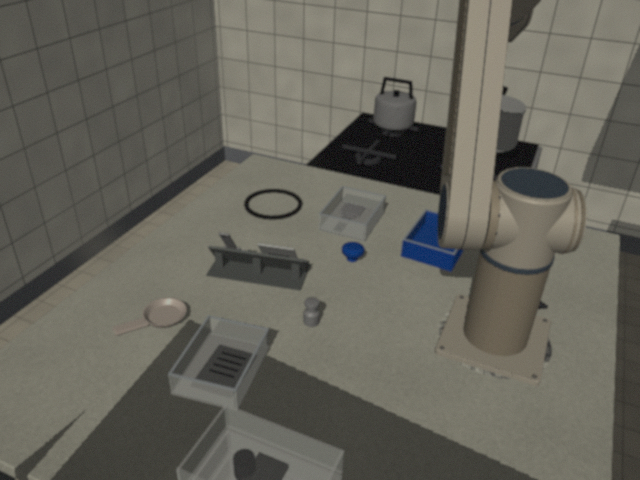

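The scene view shows the rack at (350,320), the plate (340,278) and the paddle (390,300). The plate tray is at (447,242), beside the spoon rest, the paddle tray is at (160,355), and the blue decoy tray is at (127,280). I'll enlarge these to read off points.

```bash
python3 - <<'E'
from h import *
a=load('scene0')['image'][:,:,::-1]; b=load('side0')['image'][:,:,::-1]
r=lambda i,x,y,w,h,k:cv2.resize(i[y:y+h,x:x+w],None,fx=k,fy=k,interpolation=cv2.INTER_CUBIC)
cv2.imwrite('pics/c1.png',cv2.convertScaleAbs(r(a,280,230,150,150,4),alpha=1.6))
t=np.vstack([r(a,90,295,140,115,3),r(a,385,200,140,80,3)])
s=np.vstack([r(b,200,225,120,70,3),r(b,315,180,120,60,3),r(b,160,310,120,100,2.1)[:, :360] if 0 else r(b,160,310,120,100,3)[:195]])
cv2.imwrite('pics/c2.png',cv2.convertScaleAbs(np.hstack([t,s]),alpha=1.6))
E
```

```text
(no output)
```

View pics/c1.png

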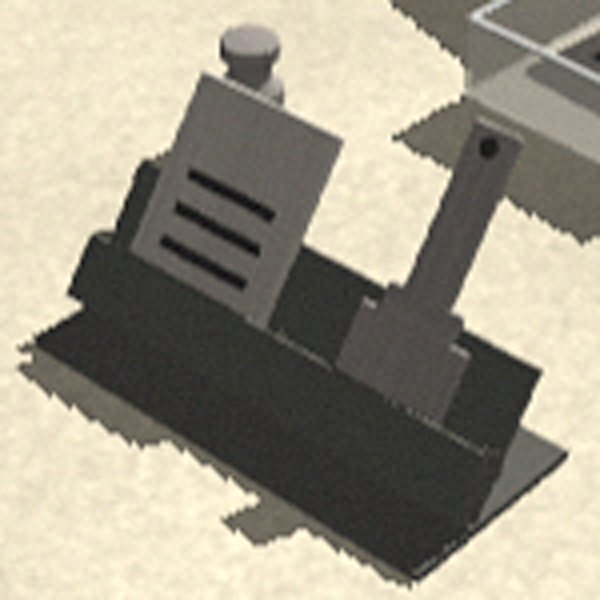

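View pics/c2.png

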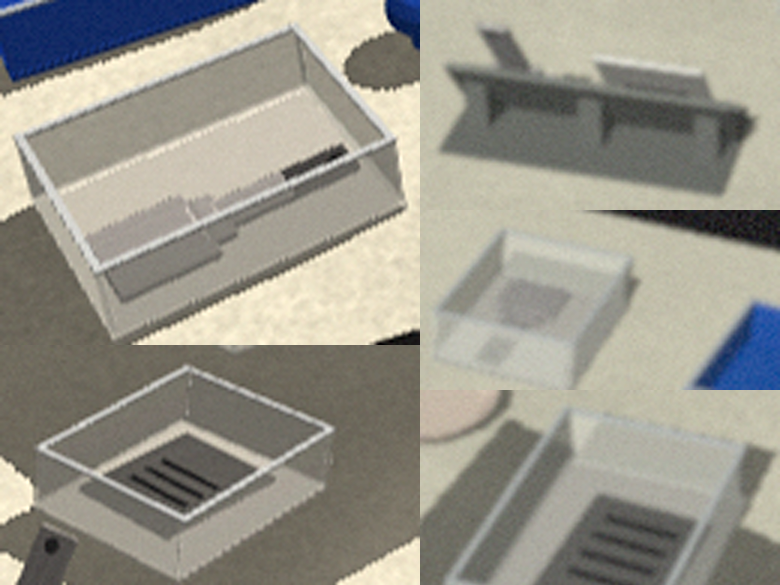

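Crop readings, in scene pixels:
- **Rack base corners:** (287.5,316), (383,376), (422,344)
- **Plate top edge:** (331,248) to (366,265.5)
- **Paddle handle end:** (399.5,260) to (410.5,264)
- **Tray rims:** clear in both crops

Paddles are in the right tray and plates in the left one.

```bash
python3 - <<'E'
from h import *
np.set_printoptions(precision=4,suppress=True)
a=load('scene0');b=load('side0')
R=[atz(a,*p,0.003) for p in[(287.5,316.2),(383,375.7),(422,343.7)]]
print('rack',R,np.linalg.norm(R[0]-R[1]),np.linalg.norm(R[1]-R[2]), 'yaw of +y axis',np.degrees(np.arctan2(*(R[0]-R[1])[1::-1])))
for n,P in dict(pad=[(95.7,341),(188.3,304),(221.7,342.3),(123.3,385)],pla=[(398.3,234),(447.3,207.7),(495.7,228.3),(447.3,258.3)]).items():
    Q=np.array([atz(a,*p,.055) for p in P]); print(n,Q,Q.mean(0),np.linalg.norm(Q-np.roll(Q,-1,0),axis=1), cv2.minAreaRect((Q[:,:2]*1000).astype(np.float32)))
for n,p,q in [('plate L',(331.25,248.25),(260,244)),('swap',(331.25,248.25),(294.3,249)),('plate R',(365.75,265.5),(260,244)),('plate R swap',(365.75,265.5),(294.3,249)),('paddle',(405,262),(223.3,234.5))]:
    print(n,*tri(a,p,b,q))
# weight, knob
print('weight',atz(a,342.5,240,.062),'knob',atz(a,233.5,291,.04),'spoon',atz(a,487,303,.018))
f=lambda x,y:(x/3+90,y/3+295)
print('keptpad',atz(a,*f(105,270),.011),atz(a,*f(345,152),.011))
E
```

```text
rack [array([ 0.4861, -0.0729,  0.003 ]), array([ 0.724 , -0.0233,  0.003 ]), array([0.7012, 0.0878, 0.003 ])] 0.24299657623852755 0.11338334751375173 yaw of +y axis -168.22277261358187
pad [[ 0.4036 -0.4172  0.055 ]
 [ 0.4004 -0.2394  0.055 ]
 [ 0.5375 -0.2361  0.055 ]
 [ 0.5383 -0.4124  0.055 ]] [ 0.47   -0.3263  0.055 ] [0.1778 0.1371 0.1763 0.1348] ((470.5643310546875, -326.61981201171875), (137.1166229248047, 178.63949584960938), 1.0333633422851562)
pla [[0.4388 0.2499 0.055 ]
 [0.4146 0.4233 0.055 ]
 [0.5493 0.4421 0.055 ]
 [0.5747 0.2682 0.055 ]] [0.4944 0.3459 0.055 ] [0.1751 0.136  0.1757 0.1371] ((494.64117431640625, 345.772705078125), (137.0935821533203, 175.70364379882812), 7.9388909339904785)
plate L [0.5336 0.0374 0.1317] 0.06261975316777293
swap [0.4773 0.0382 0.1176] 0.005039146427572596
plate R [0.5617 0.0559 0.1164] 0.010108274181153325
plate R swap [0.507  0.0575 0.1034] 0.08091879317095954
paddle [0.6333 0.094  0.1463] 0.0026472300205738304
weight [0.3949 0.1276 0.062 ] knob [ 0.3947 -0.1416  0.04  ] spoon [0.698  0.2603 0.018 ]
keptpad [ 0.4916 -0.4026  0.011 ] [ 0.4794 -0.2471  0.011 ]
```

Checks: the rack edge measures 243 mm (should be 244), the trays are about 137×177 at the rim, and the plate-to-paddle offset is 121 mm along the rack (should be 120). The heights also fit. Next I work out the grasp orientation.

```bash
cat >> h.py <<'E'
from scipy.spatial.transform import Rotation as Ro
np.set_printoptions(precision=4,suppress=True)
yaw=np.radians(-78.3)
RX=np.array([np.cos(yaw),np.sin(yaw),0]);RY=np.array([-RX[1],RX[0],0]);Z=np.array([0,0,1.])
U=-.574*RX+.819*Z; N=.819*RX+.574*Z
RG=Ro.from_matrix(np.c_[N,-RY,-U])
def cur(s=None):
    s=s or bot.get_state(); q=s['tcp_rot']; return s['tcp_pos'],Ro.from_quat(np.r_[q[1:],q[0]])
def need(P,Rt=RG,s=None):
    p,R=cur(s); print('travel',(P-p)/.15,'rot',(Rt*R.inv()).as_rotvec()/(np.pi/2))
def wcam(d):
    p,R=cur(d['s']); T=np.eye(4);T[:3,:3]=R.as_matrix();T[:3,3]=p
    W=np.linalg.inv(T@d['mount']); d['R']=W[:3,:3];d['t']=W[:3,3]; return d
E
python3 - <<'E'
from h import *
print(U,N,RG.as_matrix()); need(np.array([.508,.103,.215]))
E
```

```text
[-0.1164  0.5621  0.819 ] [ 0.1661 -0.802   0.574 ] [[ 0.1661 -0.9792  0.1164]
 [-0.8019 -0.2028 -0.562 ]
 [ 0.5739 -0.     -0.8189]]
travel [ 1.9673  4.6006 -0.1041] rot [-0.3756 -0.1064 -0.0886]
```

Emit:
jog_arm(
  travel=[
    [0.1, 0.1, 0.1],
    [0.2, 0.24, 0.2],
    [0.32, 0.38, 0.3],
    [0.45, 0.52, 0.4],
    [0.58, 0.66, 0.5],
    [0.7, 0.78, 0.55],
    [0.8, 0.88, 0.6],
    [0.85, 0.95, 0.6],
  ],
  rotation=[
    [0, 0, 0],
    [0, 0, 0],
    [0, 0, 0],
    [0, 0, 0],
    [0, 0, 0],
    [0, 0, 0],
    [0, 0, 0],
    [0, 0, 0],
  ],
)

```text
clock: 0.9
tcp_pos: [0.3418, -0.4443, 0.3221]
tcp_rot: [0.0, 0.819, -0.574, 0.001]
contact_force: [-0.1, -0.2, -0.8]
width: 0.0853
```

Emit:
jog_arm(
  travel=[
    [0.1, 0.12, 0],
    [0.2, 0.24, 0],
    [0.3, 0.36, 0],
    [0.4, 0.48, 0],
    [0.5, 0.6, 0],
    [0.6, 0.72, 0],
    [0.7, 0.84, 0],
    [0.8, 0.95, 0],
  ],
  rotation=[
    [0, 0, 0],
    [0, 0, 0],
    [0, 0, 0],
    [0, 0, 0],
    [0, 0, 0],
    [0, 0, 0],
    [0, 0, 0],
    [0, 0, 0],
  ],
)

```text
clock: 1.7
tcp_pos: [0.4605, -0.3017, 0.3205]
tcp_rot: [0.0, 0.819, -0.574, -0.001]
contact_force: [0.3, -0.7, 0.7]
width: 0.0856
```

Emit:
jog_arm(
  travel=[
    [0.04, 0.12, 0],
    [0.08, 0.24, 0],
    [0.12, 0.36, 0],
    [0.16, 0.48, 0],
    [0.2, 0.6, 0],
    [0.24, 0.72, 0],
    [0.28, 0.84, 0],
    [0.32, 0.95, 0],
  ],
  rotation=[
    [-0.01, 0, 0],
    [-0.03, -0.01, -0.01],
    [-0.05, -0.01, -0.01],
    [-0.08, -0.02, -0.02],
    [-0.1, -0.03, -0.02],
    [-0.12, -0.03, -0.03],
    [-0.14, -0.04, -0.03],
    [-0.16, -0.045, -0.038],
  ],
)

```text
clock: 2.5
tcp_pos: [0.5081, -0.1594, 0.3206]
tcp_rot: [0.083, 0.794, -0.593, 0.101]
contact_force: [-0.1, 0.1, -0.4]
width: 0.0857
```

Emit:
jog_arm(
  travel=[
    [0, 0.12, 0],
    [0, 0.24, 0],
    [0, 0.36, 0],
    [0, 0.48, 0],
    [0, 0.6, 0],
    [0, 0.72, 0],
    [0, 0.84, 0],
    [0, 0.95, 0],
  ],
  rotation=[
    [-0.03, -0.01, -0.01],
    [-0.06, -0.02, -0.015],
    [-0.09, -0.025, -0.02],
    [-0.12, -0.03, -0.03],
    [-0.15, -0.04, -0.035],
    [-0.18, -0.05, -0.04],
    [-0.2, -0.055, -0.045],
    [-0.215, -0.061, -0.051],
  ],
)

```text
clock: 3.3
tcp_pos: [0.5081, -0.0169, 0.3205]
tcp_rot: [0.191, 0.739, -0.602, 0.234]
contact_force: [0.7, -0.2, -0.3]
width: 0.0851
```

Emit:
jog_arm(
  travel=[
    [0, 0.1, -0.05],
    [0, 0.2, -0.1],
    [0, 0.3, -0.2],
    [0, 0.4, -0.3],
    [0, 0.5, -0.4],
    [0, 0.6, -0.5],
    [0, 0.7, -0.6],
    [0, 0.8, -0.7],
  ],
  rotation=[
    [0, 0, 0],
    [0, 0, 0],
    [0, 0, 0],
    [0, 0, 0],
    [0, 0, 0],
    [0, 0, 0],
    [0, 0, 0],
    [0, 0, 0],
  ],
  fingers=0.4,
)

```text
clock: 4.1
tcp_pos: [0.5082, 0.1028, 0.215]
tcp_rot: [0.191, 0.739, -0.602, 0.233]
contact_force: [-0.1, 0.4, 1.2]
width: 0.0514
```

```bash
python3 - <<'E'
from h import *
need(np.array([.508,.103,.215])); print(bot.get_state()['width'])
d=wcam(snap('wrist','w1')); s=np.array([.5195,.047,.117]); q=np.array([.6333,.094,.1463])
print(cur()[0],d['s']['clock'])
for p in[s-.045*RY,s+.045*RY,q-.013*RY,q+.013*RY]: print(proj(d,p))
E
```

```text
travel [-0.0015  0.0014 -0.0003] rot [ 0.0004 -0.0006  0.0008]
0.05140833895309008
[0.5076 0.1042 0.2128] 4.1
[304.4027 298.9498]
[302.7445 164.4675]
[293.875   41.0751]
[292.8619 -19.3098]
```

View pics/w1.png

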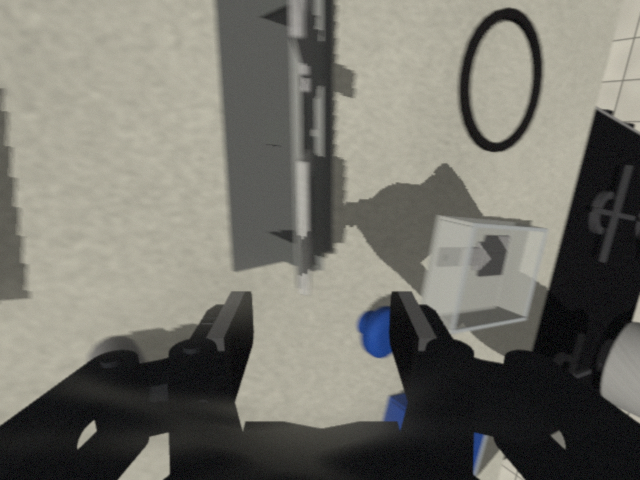

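The wrist view shows the plate's top edge as a strip at x≈303, y≈160 to 292. I had predicted x≈303.5, y=164 to 299, so the agreement is within about 4 mm. I'll descend along the slope and grip.

Emit:
jog_arm(
  travel=[
    [0.02, -0.09, -0.19],
    [0.037, -0.185, -0.38],
    [0.05, -0.25, -0.48],
    [0.065, -0.32, -0.58],
    [0.08, -0.39, -0.68],
    [0.09, -0.45, -0.77],
    [0.1, -0.5, -0.84],
    [0.105, -0.519, -0.867],
  ],
  rotation=[
    [0, 0, 0],
    [0, 0, 0],
    [0, 0, 0],
    [0, 0, 0],
    [0, 0, 0],
    [0, 0, 0],
    [0, 0, 0],
    [0, 0, 0],
  ],
)

```text
clock: 4.95
tcp_pos: [0.5238, 0.0236, 0.0852]
tcp_rot: [0.191, 0.739, -0.602, 0.233]
contact_force: [-0.3, 0.1, 0.5]
width: 0.0513
```

Emit:
jog_arm(
  travel=[
    [0, 0, 0],
    [0, 0, 0],
    [0, 0, 0],
    [0, 0, 0],
    [0, 0, 0],
    [0, 0, 0],
    [0, 0, 0],
    [0, 0, 0],
  ],
  rotation=[
    [0, 0, 0],
    [0, 0, 0],
    [0, 0, 0],
    [0, 0, 0],
    [0, 0, 0],
    [0, 0, 0],
    [0, 0, 0],
    [0, 0, 0],
  ],
  fingers=1,
  grip_force=40,
)

```text
clock: 5.75
tcp_pos: [0.5248, 0.0252, 0.0868]
tcp_rot: [0.19, 0.739, -0.602, 0.234]
contact_force: [-1.1, 5.5, 6.5]
width: 0.0056
```

Gripped at 5.6 mm, as expected. Next I pull out along the slope, carry it to the left tray and lower it.

Emit:
jog_arm(
  travel=[
    [-0.01, 0.05, 0.07],
    [-0.025, 0.12, 0.18],
    [-0.04, 0.19, 0.28],
    [-0.053, 0.26, 0.38],
    [-0.066, 0.32, 0.47],
    [-0.08, 0.38, 0.56],
    [-0.09, 0.44, 0.64],
    [-0.1, 0.487, 0.71],
  ],
  rotation=[
    [0, 0, 0],
    [0, 0, 0],
    [0, 0, 0],
    [0, 0, 0],
    [0, 0, 0],
    [0, 0, 0],
    [0, 0, 0],
    [0, 0, 0],
  ],
)

```text
clock: 6.55
tcp_pos: [0.509, 0.0984, 0.1937]
tcp_rot: [0.19, 0.739, -0.602, 0.233]
contact_force: [0.5, 0.1, -1.1]
width: 0.0053
```

Emit:
jog_arm(
  travel=[
    [-0.01, 0.12, 0],
    [-0.02, 0.25, 0],
    [-0.03, 0.38, 0],
    [-0.04, 0.5, 0],
    [-0.05, 0.63, 0],
    [-0.06, 0.76, 0],
    [-0.07, 0.88, 0],
    [-0.08, 1, 0],
  ],
  rotation=[
    [0, 0, 0],
    [0, 0, 0],
    [0, 0, 0],
    [0, 0, 0],
    [0, 0, 0],
    [0, 0, 0],
    [0, 0, 0],
    [0, 0, 0],
  ],
)

```text
clock: 7.35
tcp_pos: [0.4971, 0.2492, 0.1927]
tcp_rot: [0.19, 0.739, -0.602, 0.233]
contact_force: [0.5, 0.5, -2.6]
width: 0.0053
```

Emit:
jog_arm(
  travel=[
    [-0.01, 0.15, 0],
    [-0.02, 0.35, 0],
    [-0.03, 0.53, 0],
    [-0.04, 0.65, -0.06],
    [-0.04, 0.68, -0.2],
    [-0.04, 0.68, -0.34],
    [-0.04, 0.68, -0.47],
    [-0.04, 0.68, -0.55],
  ],
  rotation=[
    [0, 0, 0],
    [0, 0, 0],
    [0, 0, 0],
    [0, 0, 0],
    [0, 0, 0],
    [0, 0, 0],
    [0, 0, 0],
    [0, 0, 0],
  ],
)

```text
clock: 8.15
tcp_pos: [0.4904, 0.3482, 0.1076]
tcp_rot: [0.192, 0.739, -0.602, 0.233]
contact_force: [-1.3, -0.9, -2.4]
width: 0.0053
```

```bash
python3 - <<'E'
from h import *
p,R=cur(); print(p, p-.086*U)
a=snap('scene','s2')['image'][:,:,::-1]; b=snap('side','sd2')['image'][:,:,::-1]
f=lambda i,x,y,w,h,k:cv2.resize(i[y:y+h,x:x+w],None,fx=k,fy=k,interpolation=cv2.INTER_CUBIC)
cv2.imwrite('pics/c3.png',cv2.convertScaleAbs(np.hstack([f(a,370,120,130,180,3),f(b,130,240,130,180,3)]),alpha=1.6))
E
```

```text
[0.4904 0.3482 0.1076] [0.5004 0.2999 0.0372]
```

View pics/c3.png

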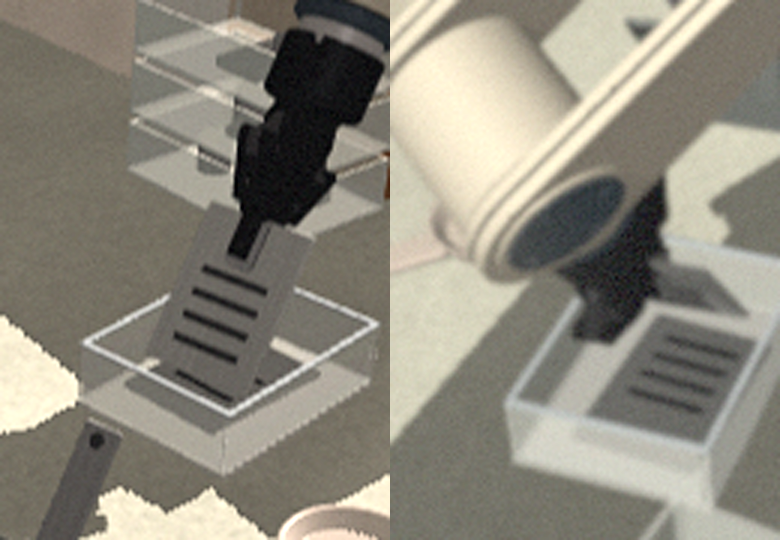

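The plate hangs inside the left tray, with its foot near the front wall and about 37 mm high. I'll lower it, release, and withdraw along the slope.

Emit:
jog_arm(
  travel=[
    [0, 0, -0.03],
    [0, 0, -0.06],
    [0, 0, -0.09],
    [0, 0, -0.11],
    [0, 0, -0.11],
    [0, 0, -0.11],
    [0, 0, -0.11],
    [0, 0, -0.11],
  ],
  rotation=[
    [0, 0, 0],
    [0, 0, 0],
    [0, 0, 0],
    [0, 0, 0],
    [0, 0, 0],
    [0, 0, 0],
    [0, 0, 0],
    [0, 0, 0],
  ],
)

```text
clock: 9.05
tcp_pos: [0.4914, 0.3498, 0.094]
tcp_rot: [0.19, 0.739, -0.602, 0.233]
contact_force: [0.3, 0.3, -1.0]
width: 0.0056
```

Emit:
jog_arm(
  travel=[
    [0, 0, 0],
    [0, 0, 0],
    [0, 0, 0],
    [0, 0, 0],
    [0, 0, 0],
    [0, 0, 0],
    [0, 0, 0],
    [0, 0, 0],
  ],
  rotation=[
    [0, 0, 0],
    [0, 0, 0],
    [0, 0, 0],
    [0, 0, 0],
    [0, 0, 0],
    [0, 0, 0],
    [0, 0, 0],
    [0, 0, 0],
  ],
  fingers=0.5,
)

```text
clock: 9.85
tcp_pos: [0.4913, 0.3497, 0.0938]
tcp_rot: [0.19, 0.739, -0.602, 0.233]
contact_force: [0.8, 0.3, -0.7]
width: 0.0424
```

Emit:
jog_arm(
  travel=[
    [-0.01, 0.04, 0.06],
    [-0.02, 0.08, 0.12],
    [-0.03, 0.13, 0.19],
    [-0.04, 0.19, 0.28],
    [-0.055, 0.26, 0.38],
    [-0.07, 0.33, 0.48],
    [-0.08, 0.39, 0.57],
    [-0.09, 0.44, 0.64],
  ],
  rotation=[
    [0, 0, 0],
    [0, 0, 0],
    [0, 0, 0],
    [0, 0, 0],
    [0, 0, 0],
    [0, 0, 0],
    [0, 0, 0],
    [0, 0, 0],
  ],
)

```text
clock: 10.65
tcp_pos: [0.4778, 0.417, 0.1916]
tcp_rot: [0.189, 0.739, -0.602, 0.233]
contact_force: [0.7, -0.5, -0.7]
width: 0.0425
```

```bash
python3 - <<'E'
from h import *
print(cur()[0]); t=np.array([.6333,.094,.1463])
need(t+.06*U);need(t-.044*U)
a=snap('scene','s3')['image'][:,:,::-1]
cv2.imwrite('pics/c4.png',cv2.convertScaleAbs(cv2.resize(a[120:320,340:540],None,fx=3,fy=3),alpha=1.6))
E
```

```text
[0.4778 0.417  0.1916]
travel [ 0.99   -1.9282  0.0254] rot [-0.0007  0.0007  0.0002]
travel [ 1.0707 -2.3179 -0.5424] rot [-0.0007  0.0007  0.0002]
```

View pics/c4.png

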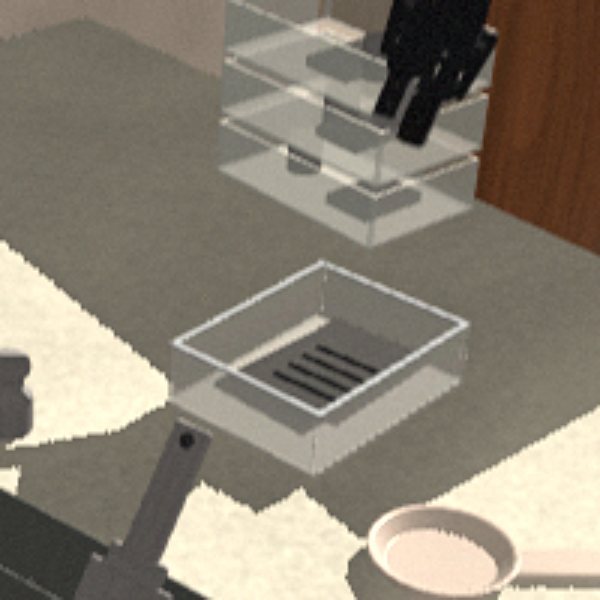

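The plate lies flat in its tray on top of the kept one. Now the paddle.

Emit:
jog_arm(
  travel=[
    [0.06, -0.12, 0.03],
    [0.12, -0.25, 0.06],
    [0.18, -0.37, 0.1],
    [0.25, -0.5, 0.1],
    [0.31, -0.62, 0.1],
    [0.38, -0.75, 0.1],
    [0.44, -0.87, 0.1],
    [0.5, -0.97, 0.1],
  ],
  rotation=[
    [0, 0, 0],
    [0, 0, 0],
    [0, 0, 0],
    [0, 0, 0],
    [0, 0, 0],
    [0, 0, 0],
    [0, 0, 0],
    [0, 0, 0],
  ],
)

```text
clock: 11.5
tcp_pos: [0.5534, 0.268, 0.2046]
tcp_rot: [0.191, 0.739, -0.603, 0.233]
contact_force: [-0.4, -0.8, 0.1]
width: 0.0428
```

Emit:
jog_arm(
  travel=[
    [0.07, -0.14, 0],
    [0.14, -0.28, 0],
    [0.21, -0.42, 0],
    [0.28, -0.56, 0],
    [0.35, -0.7, 0],
    [0.42, -0.83, -0.03],
    [0.47, -0.93, -0.06],
    [0.49, -0.958, -0.075],
  ],
  rotation=[
    [0, 0, 0],
    [0, 0, 0],
    [0, 0, 0],
    [0, 0, 0],
    [0, 0, 0],
    [0, 0, 0],
    [0, 0, 0],
    [0, 0, 0],
  ],
)

```text
clock: 12.3
tcp_pos: [0.6265, 0.1244, 0.1929]
tcp_rot: [0.191, 0.739, -0.603, 0.233]
contact_force: [-0.7, 0.7, -0.8]
width: 0.0425
```

```bash
python3 - <<'E'
from h import *
t=np.array([.6333,.094,.1463]); need(t-.044*U)
d=wcam(snap('wrist','w2')); print(d['s']['clock'])
for p in[t-.013*RY,t+.013*RY]: print(proj(d,p))
cv2.imwrite('pics/c5.png',cv2.convertScaleAbs(cv2.resize(d['image'][100:350,200:440,::-1],None,fx=2.4,fy=2.4),alpha=1.3))
E
```

```text
travel [ 0.0793 -0.3677 -0.5511] rot [ 0.0004 -0.0005  0.0017]
12.3
[315.6649 285.8532]
[315.3946 237.7912]
```

View pics/c5.png

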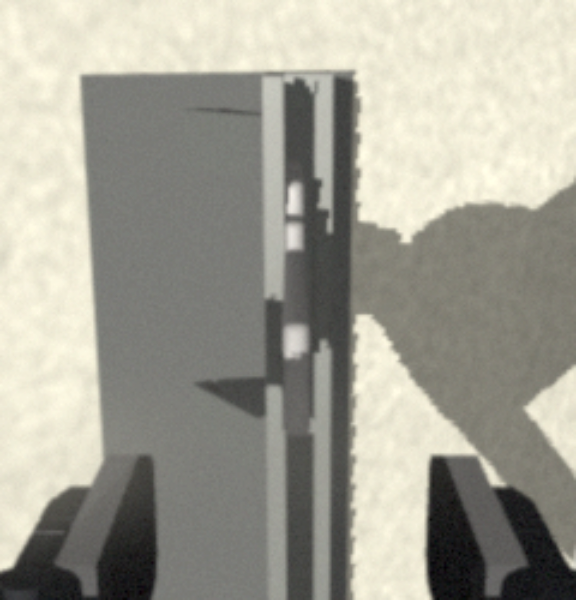

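The handle end shows at full-image pixel (324, 232 to 280), against my prediction of (315.5, 238 to 286). That's about 4 mm along the jaw axis, and the correction brings the top to z≈0.149 as the geometry demands. I'll apply it.

Emit:
jog_arm(
  travel=[
    [0.03, -0.06, -0.05],
    [0.04, -0.11, -0.12],
    [0.05, -0.17, -0.21],
    [0.062, -0.23, -0.3],
    [0.075, -0.29, -0.38],
    [0.09, -0.34, -0.46],
    [0.1, -0.39, -0.52],
    [0.106, -0.409, -0.551],
  ],
  rotation=[
    [0, 0, 0],
    [0, 0, 0],
    [0, 0, 0],
    [0, 0, 0],
    [0, 0, 0],
    [0, 0, 0],
    [0, 0, 0],
    [0, 0, 0],
  ],
)

```text
clock: 13.15
tcp_pos: [0.6419, 0.064, 0.1096]
tcp_rot: [0.191, 0.739, -0.602, 0.233]
contact_force: [0.5, 0.7, 0.4]
width: 0.0425
```

Emit:
jog_arm(
  travel=[
    [0, 0, 0],
    [0, 0, 0],
    [0, 0, 0],
    [0, 0, 0],
    [0, 0, 0],
    [0, 0, 0],
    [0, 0, 0],
    [0, 0, 0],
  ],
  rotation=[
    [0, 0, 0],
    [0, 0, 0],
    [0, 0, 0],
    [0, 0, 0],
    [0, 0, 0],
    [0, 0, 0],
    [0, 0, 0],
    [0, 0, 0],
  ],
  fingers=1,
  grip_force=40,
)

```text
clock: 13.95
tcp_pos: [0.6425, 0.0655, 0.1113]
tcp_rot: [0.19, 0.739, -0.602, 0.234]
contact_force: [-1.2, 3.2, 4.0]
width: 0.0055
```

Emit:
jog_arm(
  travel=[
    [-0.01, 0.05, 0.07],
    [-0.025, 0.12, 0.18],
    [-0.04, 0.19, 0.28],
    [-0.053, 0.26, 0.38],
    [-0.066, 0.32, 0.47],
    [-0.08, 0.39, 0.57],
    [-0.093, 0.45, 0.66],
    [-0.108, 0.52, 0.76],
  ],
  rotation=[
    [0, 0, 0],
    [0, 0, 0],
    [0, 0, 0],
    [0, 0, 0],
    [0, 0, 0],
    [0, 0, 0],
    [0, 0, 0],
    [0, 0, 0],
  ],
)

```text
clock: 14.75
tcp_pos: [0.6256, 0.1438, 0.2259]
tcp_rot: [0.19, 0.739, -0.602, 0.233]
contact_force: [-0.4, -0.1, -0.9]
width: 0.0058
```

Emit:
jog_arm(
  travel=[
    [-0.04, -0.12, 0],
    [-0.08, -0.25, 0.05],
    [-0.13, -0.38, 0.1],
    [-0.17, -0.5, 0.1],
    [-0.22, -0.63, 0.1],
    [-0.26, -0.76, 0.1],
    [-0.31, -0.88, 0.1],
    [-0.35, -1, 0.1],
  ],
  rotation=[
    [0, 0, 0],
    [0, 0, 0],
    [0, 0, 0],
    [0, 0, 0],
    [0, 0, 0],
    [0, 0, 0],
    [0, 0, 0],
    [0, 0, 0],
  ],
)

```text
clock: 15.55
tcp_pos: [0.5727, -0.0085, 0.2398]
tcp_rot: [0.19, 0.739, -0.602, 0.233]
contact_force: [-0.0, -0.3, -1.7]
width: 0.0057
```

Emit:
jog_arm(
  travel=[
    [-0.04, -0.12, 0],
    [-0.08, -0.25, 0],
    [-0.13, -0.38, 0],
    [-0.17, -0.5, 0],
    [-0.22, -0.63, 0],
    [-0.26, -0.76, 0],
    [-0.31, -0.88, 0],
    [-0.35, -1, 0],
  ],
  rotation=[
    [0, 0, -0.01],
    [0, 0, -0.03],
    [0, 0, -0.045],
    [0, 0, -0.06],
    [0, 0, -0.075],
    [0, 0, -0.09],
    [0, 0, -0.105],
    [0, 0, -0.118],
  ],
)

```text
clock: 16.35
tcp_pos: [0.5203, -0.1583, 0.2398]
tcp_rot: [0.211, 0.68, -0.669, 0.215]
contact_force: [0.9, 0.7, -1.2]
width: 0.0053
```

Emit:
jog_arm(
  travel=[
    [-0.04, -0.12, 0],
    [-0.08, -0.25, 0],
    [-0.13, -0.38, 0],
    [-0.17, -0.5, 0],
    [-0.22, -0.63, 0],
    [-0.26, -0.76, 0],
    [-0.31, -0.88, 0],
    [-0.34, -1, 0],
  ],
  rotation=[
    [0, 0, 0],
    [0, 0, 0],
    [0, 0, 0],
    [0, 0, 0],
    [0, 0, 0],
    [0, 0, 0],
    [0, 0, 0],
    [0, 0, 0],
  ],
)

```text
clock: 17.15
tcp_pos: [0.4689, -0.3082, 0.2398]
tcp_rot: [0.211, 0.68, -0.669, 0.215]
contact_force: [1.0, 0.3, -1.4]
width: 0.0057
```

Emit:
jog_arm(
  travel=[
    [0, -0.06, 0],
    [0, -0.12, -0.05],
    [0, -0.127, -0.15],
    [0, -0.127, -0.3],
    [0, -0.127, -0.45],
    [0, -0.127, -0.57],
    [0, -0.127, -0.66],
    [0, -0.127, -0.7],
  ],
  rotation=[
    [0, 0, 0],
    [0, 0, 0],
    [0, 0, 0],
    [0, 0, 0],
    [0, 0, 0],
    [0, 0, 0],
    [0, 0, 0],
    [0, 0, 0],
  ],
)

```text
clock: 17.95
tcp_pos: [0.4695, -0.3255, 0.1329]
tcp_rot: [0.211, 0.681, -0.668, 0.214]
contact_force: [-0.9, 0.3, -1.2]
width: 0.0058
```

```bash
python3 - <<'E'
from h import *
p,R=cur(); print(p,p+.116*R.as_matrix()[:,2])
a=snap('scene','s4')['image'][:,:,::-1]
cv2.imwrite('pics/c6.png',cv2.convertScaleAbs(cv2.resize(a[220:420,60:260],None,fx=3,fy=3),alpha=1.6))
E
```

```text
[ 0.4695 -0.3255  0.1329] [ 0.4705 -0.392   0.0378]
```

View pics/c6.png

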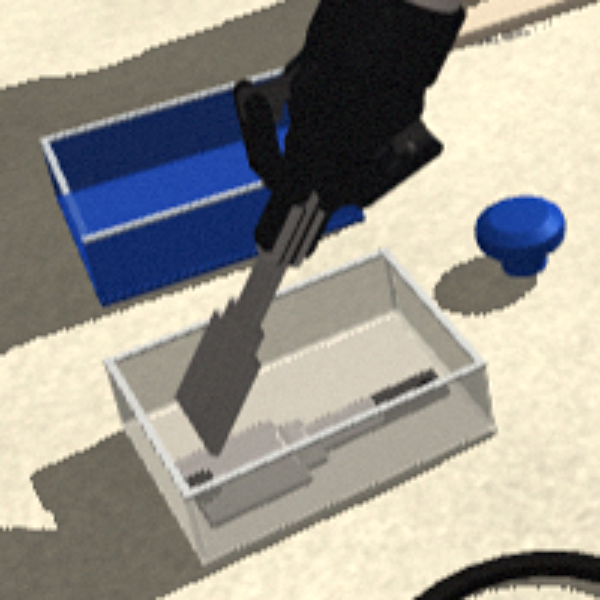

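The paddle's head is inside the right tray near its front wall, about 38 mm up. I'll lower, release and withdraw.

Emit:
jog_arm(
  travel=[
    [0, 0, -0.03],
    [0, 0, -0.06],
    [0, 0, -0.09],
    [0, 0, -0.11],
    [0, 0, -0.11],
    [0, 0, -0.11],
    [0, 0, -0.11],
    [0, 0, -0.11],
  ],
  rotation=[
    [0, 0, 0],
    [0, 0, 0],
    [0, 0, 0],
    [0, 0, 0],
    [0, 0, 0],
    [0, 0, 0],
    [0, 0, 0],
    [0, 0, 0],
  ],
)

```text
clock: 18.8
tcp_pos: [0.4701, -0.326, 0.1186]
tcp_rot: [0.211, 0.68, -0.668, 0.215]
contact_force: [-0.6, -1.1, -0.1]
width: 0.0053
```

Emit:
jog_arm(
  travel=[
    [0, 0, 0],
    [0, 0, 0],
    [0, 0, 0],
    [0, 0, 0],
    [0, 0, 0],
    [0, 0, 0],
    [0, 0, 0],
    [0, 0, 0],
  ],
  rotation=[
    [0, 0, 0],
    [0, 0, 0],
    [0, 0, 0],
    [0, 0, 0],
    [0, 0, 0],
    [0, 0, 0],
    [0, 0, 0],
    [0, 0, 0],
  ],
  fingers=0.5,
)

```text
clock: 19.6
tcp_pos: [0.47, -0.3259, 0.1184]
tcp_rot: [0.211, 0.68, -0.668, 0.215]
contact_force: [0.1, 0.2, -1.0]
width: 0.0426
```

Emit:
jog_arm(
  travel=[
    [0, 0.04, 0.06],
    [0, 0.08, 0.12],
    [0, 0.13, 0.19],
    [0, 0.19, 0.28],
    [0, 0.26, 0.38],
    [-0.01, 0.33, 0.48],
    [-0.01, 0.4, 0.58],
    [-0.01, 0.46, 0.66],
  ],
  rotation=[
    [0, 0, 0],
    [0, 0, 0],
    [0, 0, 0],
    [0, 0, 0],
    [0, 0, 0],
    [0, 0, 0],
    [0, 0, 0],
    [0, 0, 0],
  ],
)

```text
clock: 20.4
tcp_pos: [0.4687, -0.2559, 0.2192]
tcp_rot: [0.21, 0.68, -0.668, 0.215]
contact_force: [-0.6, -0.0, 0.8]
width: 0.0427
```

Emit:
jog_arm(
  travel=[
    [0, 0, 0.1],
    [0, 0, 0.2],
    [0, 0, 0.3],
    [0, 0, 0.3],
    [0, 0, 0.3],
    [0, 0, 0.3],
    [0, 0, 0.3],
    [0, 0, 0.3],
  ],
  rotation=[
    [0, 0, 0],
    [0, 0, 0],
    [0, 0, 0],
    [0, 0, 0],
    [0, 0, 0],
    [0, 0, 0],
    [0, 0, 0],
    [0, 0, 0],
  ],
)

```text
clock: 21.2
tcp_pos: [0.4682, -0.2569, 0.2617]
tcp_rot: [0.211, 0.68, -0.668, 0.214]
contact_force: [0.2, -0.9, -0.7]
width: 0.0427
```

```bash
python3 - <<'E'
from h import *
s=bot.get_state(); print(s['tcp_pos'],s['contact_force'],s['clock'])
a=snap('scene','s5')['image'][180:480,70:570,::-1]
cv2.imwrite('pics/c7.png',cv2.convertScaleAbs(cv2.resize(a,None,fx=1.6,fy=1.6,interpolation=cv2.INTER_CUBIC),alpha=1.6))
E
```

```text
[ 0.4682 -0.2569  0.2617] [ 0.1918 -0.9129 -0.709 ] 21.2
```

View pics/c7.png

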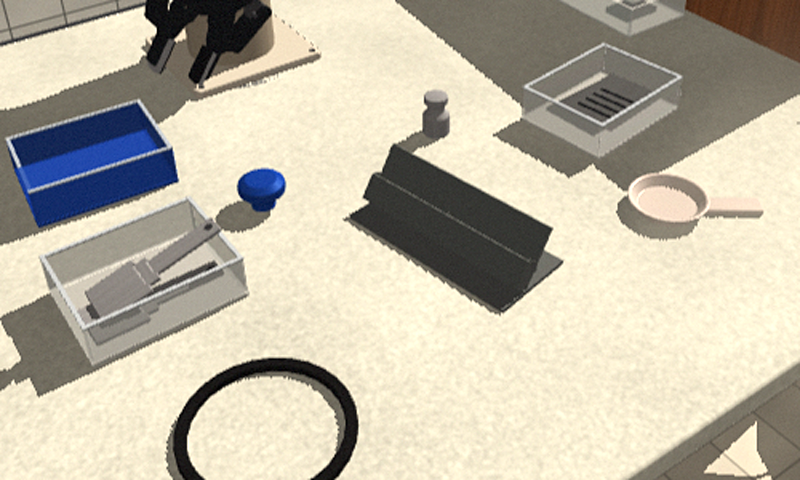

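The rack is empty. The plate lies in the left tray at crop (605,98). The paddle's head is down in the right tray at (120,290), with its handle leaning on the wall at (210,228). The bystanders look unmoved, so I'll hand in.

```bash
python3 -c "
from h import *
print(bot.finish_job())"
```

```text
the job is handed in; nothing more can be done
None
```

Both pieces are in the tray of their own kind, and I handed the job in at about 21 s of the 56 s allowed. No verdict was reported.

- **Plate:** it lies flat in the left tray, on top of the plate already there.
- **Paddle:** its head is on the floor of the right tray and its handle leans on the far wall, which the task allows.
- **Final checks:** the last picture shows the rack empty and both kept pieces still in their trays. The weight, knob, spoon rest, gasket and blue tray look unmoved. I judged these by eye and did not measure the final positions. The gripper was clear of everything, with only about 1 N of force at the wrist.
- **Disagreement:** my first estimate of the paddle's handle end was about 4 mm off. I saw this in the wrist camera and corrected it before gripping.

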